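# Nudge the plywood floor panel over its two dowel pins

### The job

On the model-kit assembly jig a plywood floor panel lies askew on top of the jig's two wooden pins. With the fingertips only, push the panel sideways, without picking it up, until both of its holes drop over the two pins and it lies flat on the jig board beside the wall. Leave the glue bottle, mallet, tray and hexagonal frame where they are.

Things in the scene. Friction and masses are not known exactly. Their poses are not given: they have to be found in the camera images.
- jig: Fixed jig: brown board, top 12 mm above the table, x -105..75, y -140..140 mm, with a wall along its far edge and two pins. Origin on the table under the centre of the panel's place; x towards the wall (roughly away from the robot), y along it to the robot's left, z up. Wall: near face at x = 61 mm (1 mm clear of the seated panel), y -120..120 mm, 10 mm thick, top 44 mm above the table.
- pin_left (a point): Centre of the flat tip of the left pin, at (22, 50, 22) mm in the jig's frame. The pin stands 10 mm out of the board: 10 mm in diameter for the lowest 4 mm, then tapering to 4.4 mm at the tip.
- pin_right (a point): Centre of the tip of the right pin, at (22, -50, 22) mm in the jig's frame; same shape as the left one. At the start the panel hides both pins; a thin dark line on the board outlines the panel's proper place (x -60, y -80 and y 80 mm, the wall being the fourth side).
- panel: Loose plywood panel 120 x 160 x 8 mm (x, y, z), about 150 g. Origin: centre of its underside; z up. Starts on the pin tips, near (-x) edge down on the board (slope 0.1 rad), 20-40 mm too far to jig +y, 8-20 mm short of the wall, turned up to 0.1 rad. It slides on the pin tips and drops flat once both holes are over the pins. In place: origin at (0, 0, 12) mm in the jig frame, axes parallel.
- hole_left (a point): Centre of the lower mouth of the panel's left through hole (13 mm diameter), at (22, 50, 0) mm in the panel's frame; it belongs over pin_left.
- hole_right (a point): Centre of the lower mouth of the panel's right hole, at (22, -50, 0) mm in the panel's frame; it belongs over pin_right.
- glue: Bystander: white glue bottle, 54 mm in diameter, 135 mm tall, standing on the table to the right of the jig. Origin at the centre of its underside.
- mallet: Bystander: small mallet lying on the table to the left of the jig, about 195 mm long and 32 mm high, head across its +x end (104 mm wide). Origin under the handle, on the table.
- tray: Bystander: plywood tray 80 x 160 x 36 mm on the table beyond the jig. Origin at the centre of its underside.
- frame: Bystander: small hexagonal plywood frame, about 80 mm across, 10 mm high, lying on the table left of the jig. Origin at the centre of its underside.

How it is judged:
By the outcome, as a careful person would: the job done as asked, in the order asked, and still so for the second after the job is handed in, with the robot touching nothing.
It also fails if it takes over 40 s, if anything falls off the work surface, if the arm or the gripper's body presses on something with over 40 N, if the wrist force passes 120 N, or if a joint passes its speed limit or range.

### The arm

A 6-joint arm with a two-finger parallel gripper is mounted at the origin on the work surface. World frame = base frame: x ahead of the robot, y to its left, z up, the work surface at z = 0. Lengths are in m, angles in rad, forces in N, time in s.
With the tool pointing down it reaches from about 0.225 to 0.875 m from the base axis. Payload 3.4 kg.
Tool frame: the origin (TCP) lies on the centre line of the jaws, within the pads' length; the fingertips stand 11 mm ahead of it and the grasp point (between the pads) lies 8 mm behind it; z points along the fingers, y is the line along which they close (so a half turn about z gives the same grasp; the last joint's range is limited). The gripper opens to 85 mm and grips with 20 to 120 N. Pads are 22 mm wide; open, the fingers measure 114 mm over their backs; the gripper's body (76 mm by 85 mm) begins 54 mm behind the grasp point. The pads swing forward as they close: fully open they stand 13 mm farther back than shut.
Start: joints at [-1.294, 0.276, 1.505, -0, 1.361, -0.121], TCP at [0.223, -0.53, 0.242] pointing down, gripper open.
Joint ranges: [-2.89, 2.89], [-0.75, 2.08], [0.22, 2.7], [-1.18, 4.32], [0.11, 2.71], [-2.7, 2.7]. Speed limits (rad/s): [2.57, 2.57, 3.14, 3.14, 3.14, 3.14].

### API

Orientations are given as a unit quaternion [w, x, y, z].
In Python, from rig import manip, eyes, job gives the robot as it stands.
- The arm moves only by the tool drive_tool, never from a script. Its argument "rows" is a list of rows, each a list of 3 entries, a list of its own where there are three numbers: the turn, a rotation vector about the world's x, y, z in rad, then the shift along the world's x, y, z in cm, then the finger opening in cm, from 0 to 8.54. A call has 1 to 8 rows; each row shifts and turns the commanded pose from where the row before left it; what a row does not reach is not made up. A row lasts 1/8 s, in which the tool goes at most 62.5 mm and 10.7 degrees, less where a joint would pass 70% of its speed; a pose out of reach is approached as far as the arm can. A call is refused whole if a number of a shift passes 6.25 or a number of a turn 0.188, either way. A call with a gripper value outside its range is refused whole. The fingers move at their own pace and stop on an object; "force" is the grip in N (left out, the last holds). Time passes only in rows, so rows that do not move let the fingers close. It gives the time, the measured TCP pose, the force, the opening and the grip force at its end, in the units of the state.
- manip.get_state(): the state, without advancing time (a new reading comes with each control period).
- eyes.get_image(name): name is "side" or "top" or "wrist"; returns the picture (400x640x3 uint8, red, green, blue); there is no depth.
- eyes.get_calibration(name): a dict with "camera_matrix" (3x3 intrinsics, pixels), "view" (4x4, takes a point from world to camera coordinates). Camera axes: x right, y up, looking along -z (the intrinsics and any distortion apply to the point x, -y, -z); pixel columns grow to the right and rows downward; lengths in m; the calibration is good to about 2 mm. A picture is of the moment at which its call begins: read the wrist's pose just before it. get_calibration takes no time and is no camera call; for the wrist camera it gives the pose at the moment of the call.
- job.sign_off(): hands the job in; it is judged then, once.
The state is a dict: "clock": time; "qpos": joint angles; "qd": joint speeds; "effort": joint torques, N m; "position": TCP position; "ee_rot": TCP orientation; "contact_force": force on the tool from outside, world axes, zero at the start; "moment": the same for the moment, N m; "width": finger opening in m; "gripper_force": force on a finger pad.
Only numpy, scipy, OpenCV 4.12 (cv2) and the standard library are available. Lean on these libraries where they do the work, as an engineer would, in place of code of your own. Each camera call takes 0.05 s, during which the arm holds its last target. There are 200 camera calls.

## Working session

There is one attempt and no reset: what is moved stays moved. The work goes in short steps, Python scripts to look and compute and a tool call to move; the robot and the scene stay as the last step left them, time stands still between calls to the robot, and variables do not carry over. Pictures are saved under pics/ and viewed, at most 10 in all, crops included, and the job is handed in when it is done.

Besides the shell and the picture viewer there is one more tool, called after "Request:" as name(argument=value, ...), one argument or row to a line, values as JSON. drive_tool: Moves the arm, as the interface text tells. Its arguments: {"type":"object","properties":{"rows":{"type":"array"},"force":{"type":"number"}},"required":["rows"]}

```bash
mkdir -p pics
python3 - <<'E'
from rig import manip, eyes, job
import cv2,numpy as np
for n in ("top","side"):
    cv2.imwrite(f"pics/{n}0.png",eyes.get_image(n)[:,:,::-1])
    c=eyes.get_calibration(n);print(n,{k:np.round(v,4).tolist() if k!='name' else v for k,v in c.items()})
s=manip.get_state();print(s)
E
```

```text
top {'camera_matrix': [[515.4534, 0.0, 326.6795], [0.0, 515.4534, 201.4693], [0.0, 0.0, 1.0]], 'view': [[0.0288, -0.9995, -0.0096, 0.0103], [0.9945, 0.0277, 0.1013, -0.6032], [-0.101, -0.0125, 0.9948, -1.3205], [0.0, 0.0, 0.0, 1.0]]}
side {'camera_matrix': [[393.9006, 0.0, 319.2877], [0.0, 393.9006, 193.4904], [0.0, 0.0, 1.0]], 'view': [[-0.9909, -0.1342, 0.0088, 0.5955], [0.1084, -0.7587, 0.6424, -0.0912], [-0.0795, 0.6375, 0.7663, -1.1854], [0.0, 0.0, 0.0, 1.0]]}
{'clock': 0.1, 'qpos': array([-1.29398976e+00,  2.76537988e-01,  1.50601109e+00, -4.05740758e-05,
        1.36072051e+00, -1.20979916e-01]), 'qd': array([ 0.00176986, -0.00113603, -0.00336439, -0.00054924, -0.00013208,
        0.00041162]), 'effort': array([ 1.21876757e-03, -4.17699158e+01, -2.46404010e+01, -2.55913856e-04,
        5.81654444e-03, -1.77243760e-05]), 'position': array([ 0.22260795, -0.52965906,  0.24152084]), 'ee_rot': array([-8.34380040e-04,  9.80284673e-01,  1.97588606e-01, -8.50390293e-05]), 'contact_force': array([-0.29172931, -0.30173398,  0.16924578]), 'moment': array([0.00772864, 0.01252401, 0.01975521]), 'gripper_force': 0.0, 'width': 0.0851951561072454}
```

View pics/top0.png

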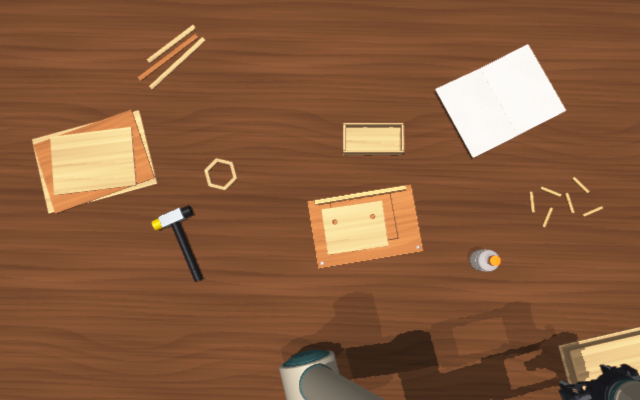

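View pics/side0.png

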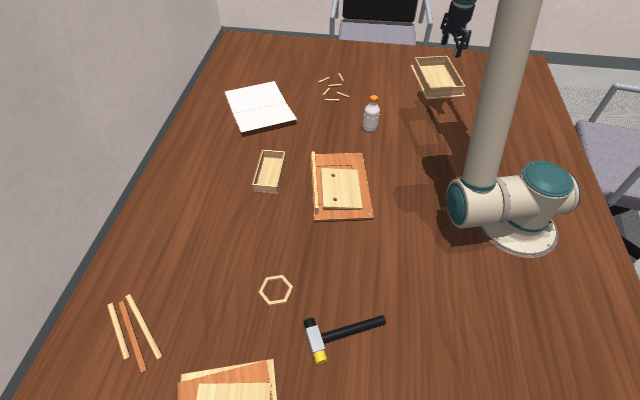

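The top view shows the jig at about (365,228) px and the panel at about (355,228), with holes at (335,222) and (373,217). The tray is at (373,139), the glue at (485,260), the frame at (220,174), and the mallet handle runs (178,218)-(200,280). The side view agrees. Next I'll get rough world positions so I can bring the wrist camera over the jig.

```bash
cat > h.py <<'E'
from rig import manip, eyes, job
import cv2,numpy as np
from scipy.spatial.transform import Rotation as R
def ray(c,uv,z):
    """pixel(s) -> world point(s) on plane z (scalar or array)"""
    V=c["view"];K=np.array(c["camera_matrix"]);uv=np.atleast_2d(uv).astype(float)
    d=np.c_[uv,np.ones(len(uv))]@np.linalg.inv(K).T; d[:,1:]*=-1
    Rm=V[:3,:3];o=-Rm.T@V[:3,3];d=d@Rm
    return o+d*((np.asarray(z)-o[2])/d[:,2])[:,None]
def proj(c,P):
    V=c["view"];p=np.atleast_2d(P)@V[:3,:3].T+V[:3,3];p[:,1:]*=-1
    q=p@np.array(c["camera_matrix"]).T;return q[:,:2]/q[:,2:]
E
python3 - <<'E'
from h import *
np.set_printoptions(precision=4,suppress=True)
c=eyes.get_calibration("top")
print("jig corners",ray(c,[(308,201),(410,185),(422,250),(319,268)],.012))
print("holes",ray(c,[(335,222),(373,217)],.03))
print("tray,glue",ray(c,[(373,139),(485,262)],.03))
w=eyes.get_calibration("wrist");s=manip.get_state()
V=w["view"];o=-V[:3,:3].T@V[:3,3]
q=s["ee_rot"];T=R.from_quat(q[[1,2,3,0]]).as_matrix()
print("cam in tool",T.T@(o-s["position"]),"\naxes(cols) in tool",T.T@V[:3,:3].T,w["camera_matrix"][0],"\ntool",T)
E
```

```text
jig corners [[ 0.6044  0.0773  0.012 ]
 [ 0.6548 -0.1929  0.012 ]
 [ 0.4834 -0.2265  0.012 ]
 [ 0.4286  0.0427  0.012 ]]
holes [[ 0.5495  0.0041  0.03  ]
 [ 0.5653 -0.0947  0.03  ]]
tray,glue [[ 0.7727 -0.0907  0.03  ]
 [ 0.457  -0.3861  0.03  ]]
cam in tool [ 0.0787 -0.0007 -0.1314] 
axes(cols) in tool [[ 0.001   0.9496  0.3135]
 [ 1.     -0.0009 -0.0004]
 [-0.0001  0.3135 -0.9496]] [288.961    0.     320.7653] 
tool [[ 0.9219  0.3874 -0.0005]
 [ 0.3874 -0.9219  0.0016]
 [ 0.0002 -0.0017 -1.    ]]
```

Request:
drive_tool(
  rows=[
    [[0,0,-0.03],[2.9,4.5,0],8.5],
    [[0,0,-0.03],[2.9,4.5,0],8.5],
    [[0,0,-0.03],[2.9,4.5,0],8.5],
    [[0,0,-0.03],[2.9,4.5,0],8.5],
    [[0,0,-0.03],[2.9,4.5,0],8.5],
    [[0,0,-0.03],[2.9,4.5,0],8.5],
    [[0,0,-0.03],[2.9,4.5,0],8.5],
    [[0,0,0],[2.9,4.5,0],8.5],
  ],
)

```text
clock: 1.1
position: [0.4553, -0.1685, 0.2421]
ee_rot: [0.0, 0.996, 0.094, -0.0]
contact_force: [0.9, -0.4, 0.1]
width: 0.085
gripper_force: 0.0
```

Request:
drive_tool(
  rows=[
    [[0,0,0],[2.9,4.5,0],8.5],
    [[0,0,0],[2.5,4.3,0],8.5],
    [[0,0,0],[0,0,0],8.5],
    [[0,0,0],[0,0,0],8.5],
  ],
)

```text
clock: 1.6
position: [0.5082, -0.0823, 0.2419]
ee_rot: [0.0, 0.996, 0.094, -0.001]
contact_force: [-0.1, -0.1, 0.3]
width: 0.0846
gripper_force: 0.0
```

Run:
```python
from h import *
import pickle
c=eyes.get_calibration("wrist");im=eyes.get_image("wrist");pickle.dump((c,im),open("w1.pkl","wb"))
cv2.imwrite("pics/w1.png",im[:,:,::-1])
s=manip.get_state();print(s["clock"],s["position"],s["ee_rot"])
```

```text
1.65 [ 0.50808167 -0.0828417   0.24202099] [ 2.33839498e-04  9.95618306e-01  9.35081211e-02 -6.04048818e-04]
```

View pics/w1.png

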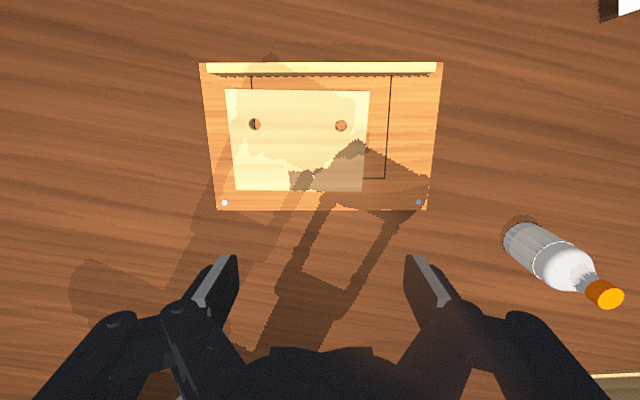

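The wrist view shows the board corners at about (217,210), (427,210), (443,62) and (199,62). The panel corners are at (225,90), (369,92), (362,191) and (235,189), the holes at (255,124) and (341,126), and the outline corner at (385,178). The glue is well clear to the right.

```bash
cat >> h.py <<'E'
def fit2d(L,W):
    """rigid 2D: W = Rz(a) L + t"""
    L=np.array(L,float);W=np.array(W,float)[:,:2];l=L-L.mean(0);w=W-W.mean(0)
    a=np.arctan2((l[:,0]*w[:,1]-l[:,1]*w[:,0]).sum(),(l*w).sum())
    Rm=np.array([[np.cos(a),-np.sin(a)],[np.sin(a),np.cos(a)]])
    t=W.mean(0)-Rm@L.mean(0);return a,t,(W-t-L@Rm.T)*1e3
E
python3 - <<'E'
from h import *
import pickle
np.set_printoptions(precision=4,suppress=True)
c,im=pickle.load(open("w1.pkl","rb"));g=cv2.cvtColor(im,cv2.COLOR_RGB2GRAY)
def sub(p): return cv2.cornerSubPix(g,np.array(p,np.float32).reshape(-1,1,2),(4,4),(-1,-1),(3,30,.01)).reshape(-1,2)
J=sub([(217,210),(427,210),(443,62),(199,62),(385,178)]);print(J)
Jw=ray(c,J,.012)
a,t,r=fit2d(np.array([(-.105,.14),(-.105,-.14),(.075,-.14),(.075,.14),(-.06,-.08)]),Jw);print("jig",a,t,"\n",r)
P=sub([(225,90),(369,92),(362,191),(235,189)]);print(P)
# top-face heights: near 20mm, far 32mm
Pw=ray(c,P,[.032,.032,.020,.020]);H=ray(c,[(255,124),(341,126)],.0282)
L=np.array([(.06,.08),(.06,-.08),(-.06,-.08),(-.06,.08),(.022,.05),(.022,-.05)])
b,u,r2=fit2d(L,np.r_[Pw,H]);print("panel",b,u,"\n",r2)
Rm=np.array([[np.cos(a),-np.sin(a)],[np.sin(a),np.cos(a)]])
print("panel in jig mm",(u-t)@Rm*1e3,"rot",b-a)
print("corners in jig",(Pw[:,:2]-t)@Rm*1e3)
E
```

```text
[[215.9268 208.4326]
 [427.     210.    ]
 [442.8239  61.7034]
 [198.3158  62.5237]
 [383.6169 178.3814]]
jig 0.1889882167100627 [ 0.5569 -0.0734] 
 [[ 2.3535  0.2839]
 [ 0.444  -1.0519]
 [-0.3979  1.756 ]
 [-1.0215 -0.4113]
 [-1.3782 -0.5767]]
[[224.2308  88.4969]
 [369.4029  90.5833]
 [360.9531 191.4822]
 [235.6131 189.4763]]
panel 0.17207546178068794 [ 0.5364 -0.0491] 
 [[-0.3858  0.245 ]
 [ 0.2879  0.148 ]
 [ 0.2161  0.5406]
 [ 0.1879  0.1387]
 [ 0.1373 -0.7092]
 [-0.4434 -0.3631]]
panel in jig mm [-15.6141  27.6942] rot -0.016912754929374746
corners in jig [[ 45.3973 106.9811]
 [ 43.3349 -53.2178]
 [-76.6447 -50.7893]
 [-74.042  108.7984]]
```

Request:
drive_tool(
  rows=[
    [[0,0,0],[0.3,4.8,0],0],
    [[0,0,0],[0.3,4.8,0],0],
    [[0,0,0],[0.2,4.8,0],0],
    [[0,0,0],[0,0,-4.8],0],
    [[0,0,0],[0,0,-4.8],0],
    [[0,0,0],[0,0,-4.8],0],
    [[0,0,0],[0,0,-4.8],0],
    [[0,0,0],[0,0,0],0],
  ],
  force=40,
)

```text
clock: 2.65
position: [0.5134, 0.0604, 0.0476]
ee_rot: [-0.0, 0.996, 0.093, -0.004]
contact_force: [0.6, -0.4, 0.3]
width: -0.0002
gripper_force: 0.0
```

Request:
drive_tool(
  rows=[
    [[0,0,0],[0,0,-0.8],0],
    [[0,0,0],[0,0,-0.6],0],
    [[0,0,0],[0,0,-0.6],0],
    [[0,0,0],[0,0,-0.3],0],
    [[0,0,0],[0,0,0],0],
  ],
)

```text
clock: 3.28
position: [0.5167, 0.062, 0.0273]
ee_rot: [0.0, 0.996, 0.094, -0.0]
contact_force: [0.0, -0.1, 1.0]
width: -0.0004
gripper_force: 0.0
```

Run:
```python
from h import *
import pickle
c=eyes.get_calibration("wrist");im=eyes.get_image("wrist");si=eyes.get_image("side");pickle.dump((c,im),open("w2.pkl","wb"))
s=manip.get_state();print(s["clock"],s["position"],s["ee_rot"],s["contact_force"])
cv2.imwrite("pics/w2.png",np.vstack([im,cv2.resize(si[130:230,260:420],(640,400))])[:,:,::-1][::1])
i=cv2.imread("pics/w2.png");cv2.imwrite("pics/w2.png",cv2.resize(i,(480,600)))
```

```text
3.375 [0.51689087 0.06193925 0.02747931] [7.91997676e-05 9.95585262e-01 9.38613344e-02 1.75056190e-04] [-0.14980734 -1.26383045  0.4268354 ]
```

View pics/w2.png

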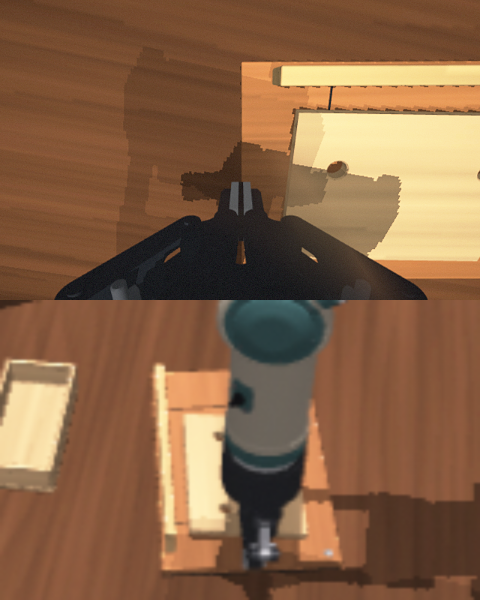

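The wrist view shows the closed fingertips clear to the left of the panel and level with its edge. I'll push along jig -y.

Request:
drive_tool(
  rows=[
    [[0,0,0],[0.1,-0.6,-0.2],0],
    [[0,0,0],[0.1,-0.6,0],0],
    [[0,0,0],[0.1,-0.5,0],0],
    [[0,0,0],[0.1,-0.5,0],0],
    [[0,0,0],[0.1,-0.5,0],0],
    [[0,0,0],[0.1,-0.4,0],0],
    [[0,0,0],[0.1,-0.4,0],0],
    [[0,0,0],[0,0,0],0],
  ],
)

```text
clock: 4.38
position: [0.524, 0.0264, 0.0254]
ee_rot: [0.0, 0.996, 0.094, 0.0]
contact_force: [0.3, 0.3, 0.1]
width: -0.0
gripper_force: 0.0
```

Run:
```python
from h import *
import pickle
c=eyes.get_calibration("wrist");im=eyes.get_image("wrist");pickle.dump((c,im),open("w3.pkl","wb"))
s=manip.get_state();print(s["clock"],s["position"],s["ee_rot"],s["contact_force"])
a=.189;t=np.array([.5569,-.0734]);Rm=np.array([[np.cos(a),-np.sin(a)],[np.sin(a),np.cos(a)]])
print("tcp in jig",(s["position"][:2]-t)@Rm*1e3)
cv2.imwrite("pics/w3.png",im[:,:,::-1])
```

```text
4.425 [0.523976   0.02656063 0.02536203] [2.28219791e-04 9.95596509e-01 9.37417353e-02 1.60445260e-04] [0.58747586 0.45717132 0.78113548]
tcp in jig [-13.55742337 104.36625144]
```

View pics/w3.png

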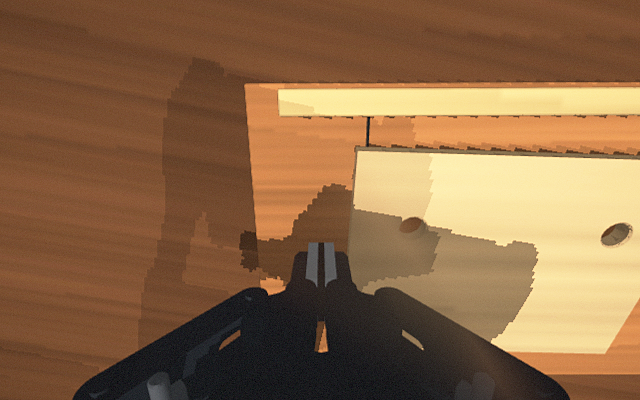

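The panel's far-left corner is now at (355,148), its holes at (412,225) and (616,235), and the outline's left line at (368,130). The fingers are touching the left edge.

```bash
cat >> h.py <<'E'
JA=.189;JT=np.array([.5569,-.0734]);JR=np.array([[np.cos(JA),-np.sin(JA)],[np.sin(JA),np.cos(JA)]])
def jig(P): return (np.atleast_2d(P)[:,:2]-JT)@JR*1e3
E
python3 - <<'E'
from h import *
import pickle
np.set_printoptions(precision=2,suppress=True)
c,_=pickle.load(open("w3.pkl","rb"))
print("corner,edge pt",jig(ray(c,[(355,147),(600,154)],.032)))
print("holes",jig(ray(c,[(412,225),(616,235)],.0282)))
print("line, board corner",jig(ray(c,[(368,118),(368,145),(245,84)],.012)),"wall top near",jig(ray(c,[(280,116),(620,116)],.044)))
E
```

```text
corner,edge pt [[ 47.69  89.74]
 [ 44.64 -16.27]]
holes [[  9.79  60.43]
 [  4.43 -39.75]]
line, board corner [[ 58.81  81.62]
 [ 45.9   80.96]
 [ 74.08 139.68]] wall top near [[ 60.91 119.71]
 [ 60.86  -7.84]]
```

Request:
drive_tool(
  rows=[
    [[0,0,0],[0.1,-0.4,0],0],
    [[0,0,0],[0.1,-0.4,0],0],
    [[0,0,0],[0,-0.2,0],0],
    [[0,0,0],[0,0,0],0],
    [[0,0,0],[-0.1,0.6,0],0],
    [[0,0,0],[-0.4,2.0,0],0],
    [[0,0,0],[0,0,4],0],
    [[0,0,0],[0,0,4],0],
  ],
)

```text
clock: 5.42
position: [0.5202, 0.0435, 0.1058]
ee_rot: [-0.0, 0.996, 0.094, -0.001]
contact_force: [0.7, -0.4, 0.2]
width: 0.0001
gripper_force: 0.0
```

Request:
drive_tool(
  rows=[
    [[0,0,0],[-0.4,-4,4.5],8.5],
    [[0,0,0],[-0.4,-4,4.5],8.5],
    [[0,0,0],[-0.4,-4.6,4.2],8.5],
    [[0,0,0],[0,0,0],8.5],
    [[0,0,0],[0,0,0],8.5],
  ],
)

```text
clock: 6.05
position: [0.508, -0.0824, 0.2366]
ee_rot: [-0.001, 0.996, 0.094, -0.001]
contact_force: [0.2, 0.3, -0.6]
width: 0.0849
gripper_force: 0.0
```

Run:
```python
from h import *
import pickle
c=eyes.get_calibration("wrist");im=eyes.get_image("wrist");pickle.dump((c,im),open("w4.pkl","wb"))
s=manip.get_state();print(s["clock"],s["position"],s["ee_rot"],s["contact_force"])
cv2.imwrite("pics/w4.png",cv2.resize(im[50:225,190:450],None,fx=3,fy=3,interpolation=2)[:,:,::-1])
```

```text
6.1 [ 0.50776644 -0.08187538  0.23595847] [-8.49968610e-04  9.95566475e-01  9.40484118e-02 -1.25170385e-03] [-0.66376395 -0.70054571 -0.08023957]
```

View pics/w4.png

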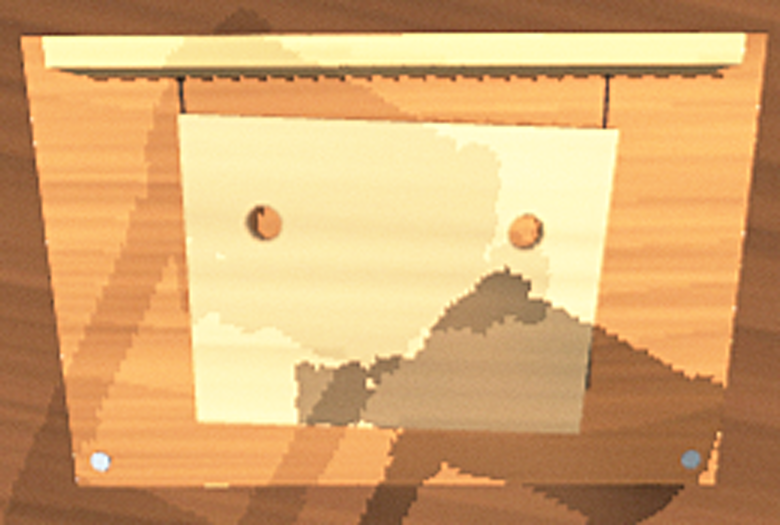

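The panel corners in the crop are (180,113), (619,129), (580,432) and (197,421), with holes at (264,222) and (526,231).

```bash
cat >> h.py <<'E'
def panel(c,corners,holes,tilt=1):
    P=ray(c,corners,[.020+.012*tilt]*2+[.020]*2);H=ray(c,holes,.020+.0082*tilt)
    L=np.array([(.06,.08),(.06,-.08),(-.06,-.08),(-.06,.08),(.022,.05),(.022,-.05)])
    b,u,r=fit2d(L,np.r_[P,H]);return jig(u),b-JA,r
E
python3 - <<'E'
from h import *
import pickle
np.set_printoptions(precision=2,suppress=True)
c,_=pickle.load(open("w4.pkl","rb"))
f=lambda p:np.array(p)/3.+np.array([190,50])-.33
print(panel(c,f([(180,113),(619,129),(580,432),(197,421)]),f([(264,222),(526,231)])))
print(jig(ray(c,f([(181,80),(605,80)]),.012)))
E
```

```text
(array([[-15.89,   0.57]]), np.float64(-0.033850860518436804), array([[-0.26, -0.71],
       [-0.52,  0.02],
       [ 0.58, -0.08],
       [-0.06,  0.32],
       [ 0.16,  0.07],
       [ 0.1 ,  0.39]]))
[[ 59.09  81.17]
 [ 58.98 -79.45]]
```

Request:
drive_tool(
  rows=[
    [[0,0,0],[-5.2,-1.1,0],8.5],
    [[0,0,0],[0,0,-5],8.5],
    [[0,0,0],[0,0,-5],8.5],
    [[0,0,0],[0,0,-5],8.5],
    [[0,0,0],[0,0,-4],8.5],
    [[0,0,0],[0,0,-1],8.5],
    [[0,0,0],[0,0,-1],8.5],
    [[0,0,0],[0,0,0],8.5],
  ],
)

```text
clock: 7.1
position: [0.4571, -0.0939, 0.0276]
ee_rot: [0.0, 0.996, 0.094, 0.0]
contact_force: [-0.5, 0.0, 0.3]
width: 0.0848
gripper_force: 0.0
```

Request:
drive_tool(
  rows=[
    [[0,0,0],[0,0,-0.2],8.5],
    [[0,0,0],[0,0,0],8.5],
  ],
)

```text
clock: 7.35
position: [0.4573, -0.0944, 0.0261]
ee_rot: [0.0, 0.996, 0.094, 0.001]
contact_force: [-0.3, -0.3, 0.5]
width: 0.0852
gripper_force: 0.0
```

Run:
```python
from h import *
c=eyes.get_calibration("wrist");im=eyes.get_image("wrist")
s=manip.get_state();print(s["clock"],s["position"],s["contact_force"],jig(s["position"]))
cv2.imwrite("pics/w5.png",im[:,:,::-1])
```

```text
7.4 [ 0.45719152 -0.09434596  0.02601088] [ 0.41198722  0.15906788 -0.14643822] [[-101.86819292   -1.84005399]]
```

View pics/w5.png

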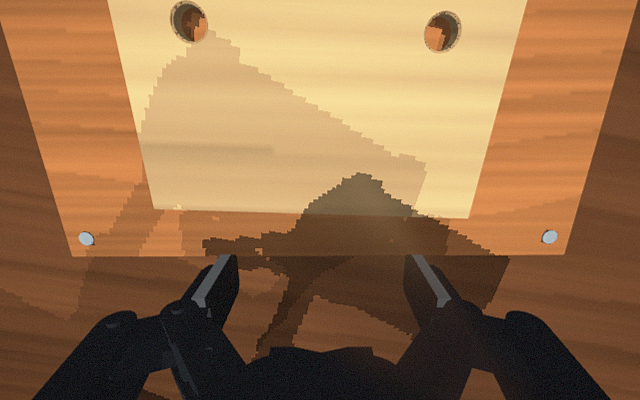

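The open fingertips are at about (228,258) and (413,258). That is square to the panel's near edge (155,208)-(470,218), but still too high.

Request:
drive_tool(
  rows=[
    [[0,0,0],[0,0,-0.5],8.5],
    [[0,0,0],[0,0,-0.3],8.5],
    [[0,0,0],[0,0,-0.2],8.5],
    [[0,0,0],[0,0,-0.1],8.5],
    [[0,0,0],[0,0,0],8.5],
  ],
)

```text
clock: 8.02
position: [0.4567, -0.0941, 0.0142]
ee_rot: [-0.0, 0.996, 0.094, -0.0]
contact_force: [0.1, 0.1, 0.0]
width: 0.0848
gripper_force: 0.0
```

Request:
drive_tool(
  rows=[
    [[0,0,0],[0.4,0.08,0],8.5],
    [[0,0,0],[0.4,0.08,0],8.5],
    [[0,0,0],[0.4,0.08,0],8.5],
    [[0,0,0],[0.4,0.08,0],8.5],
    [[0,0,0],[0.4,0.08,0],8.5],
    [[0,0,0],[0.3,0.06,0],8.5],
    [[0,0,0],[0,0,0],8.5],
  ],
)

```text
clock: 8.9
position: [0.4799, -0.0894, 0.0143]
ee_rot: [-0.0, 0.996, 0.094, 0.0]
contact_force: [-0.7, -0.0, 0.0]
width: 0.0847
gripper_force: 0.1
```

Run:
```python
from h import *
import pickle
c=eyes.get_calibration("wrist");im=eyes.get_image("wrist");pickle.dump((c,im),open("w6.pkl","wb"))
s=manip.get_state();print(s["clock"],s["position"],s["contact_force"],jig(s["position"]))
cv2.imwrite("pics/w6.png",im[:,:,::-1])
```

```text
8.95 [ 0.47995505 -0.08942934  0.01429703] [-0.13120223 -0.56958118 -0.08788379] [[-78.58630637  -1.28773114]]
```

View pics/w6.png

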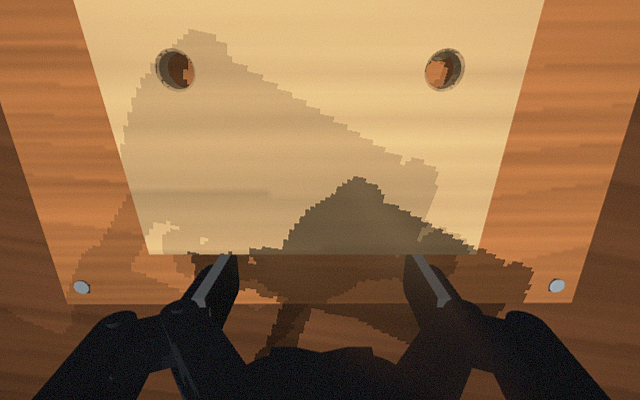

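The panel is now square to the fingers. Its near corners are at (149,255) and (480,254), and the holes are at (175,69) and (444,69), with brown board still visible through them.

Run:
```python
from h import *
import pickle
np.set_printoptions(precision=2,suppress=True)
c,_=pickle.load(open("w6.pkl","rb"))
print("near corners",jig(ray(c,[(149,255),(480,254)],.020)))
print("holes top",jig(ray(c,[(175,69),(444,69)],.0282)))
print("board corners",jig(ray(c,[(67,303),(573,303)],.012)))
```

```text
near corners [[-69.84  82.86]
 [-69.32 -78.76]]
holes top [[ 12.52  53.21]
 [ 12.52 -46.93]]
board corners [[-104.05  139.  ]
 [-104.11 -140.3 ]]
```

Request:
drive_tool(
  rows=[
    [[0,0,0],[0.3,0.06,0],8.5],
    [[0,0,0],[0.2,0.04,0],8.5],
    [[0,0,0],[0.2,0.04,0],8.5],
    [[0,0,0],[0.2,0.04,0],8.5],
    [[0,0,0],[0,0,0],8.5],
  ],
)

```text
clock: 9.57
position: [0.4892, -0.0878, 0.0144]
ee_rot: [0.0, 0.996, 0.094, 0.0]
contact_force: [-0.3, 0.3, -1.3]
width: 0.0849
gripper_force: 0.0
```

Run:
```python
from h import *
import pickle
c=eyes.get_calibration("wrist");im=eyes.get_image("wrist");pickle.dump((c,im),open("w7.pkl","wb"))
s=manip.get_state();print(s["clock"],s["position"],s["contact_force"],jig(s["position"]))
cv2.imwrite("pics/w7.png",im[:,:,::-1])
```

```text
9.625 [ 0.48906025 -0.08776874  0.01439582] [-0.14872098 -0.43088504  0.02872383] [[-69.33125355  -1.3673584 ]]
```

View pics/w7.png

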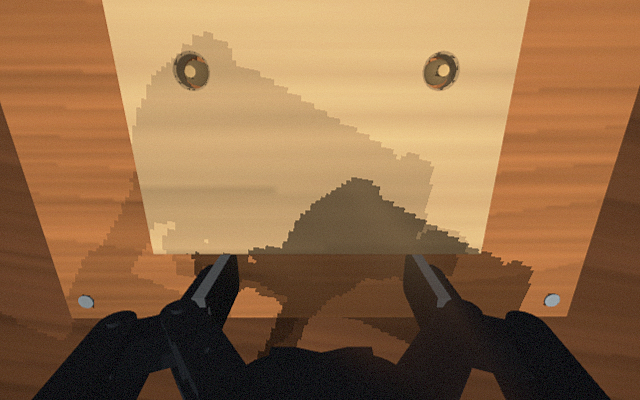

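Both holes (191,71) and (442,71) now show pin tips in them, and they appear smaller, so the panel seems to have dropped. I'll check the geometry to see whether it lies flat.

Run:
```python
from h import *
import pickle
np.set_printoptions(precision=2,suppress=True)
c,_=pickle.load(open("w7.pkl","rb"))
for z in (.02,.024,.0282): H=jig(ray(c,[(191,71),(442,71)],z));print(z,"holes",H.ravel(),"sep",H[0,1]-H[1,1])
print("near corners",jig(ray(c,[(152,254),(482,254)],.020)).ravel())
P=ray(c,[(103,0),(530,0)],.020);print("far edge width at row 0",jig(P).ravel())
print("pin tips",jig(ray(c,[(191,71),(444,71)],.022)).ravel())
```

```text
0.02 holes [ 22.07  50.65  22.06 -49.64] sep 100.29637461846337
0.024 holes [ 21.66  49.01  21.65 -48.1 ] sep 97.10677688143667
0.0282 holes [ 21.24  47.28  21.23 -46.48] sep 93.75769925755864
near corners [-59.96  81.23 -60.03 -79.96]
far edge width at row 0 [ 46.39  80.06  46.39 -79.31]
pin tips [ 21.87  49.83  21.86 -49.66]
```

The geometry says it is seated: at z = 20 mm the hole separation is 100.3 mm, and the holes are at (22, ±50). I'll back off, rise and confirm.

Request:
drive_tool(
  rows=[
    [[0,0,0],[-1,-0.2,0],8.5],
    [[0,0,0],[-2,-0.4,0],8.5],
    [[0,0,0],[0,0,5],8.5],
    [[0,0,0],[0,0,6],8.5],
    [[0,0,0],[1,0,6],8.5],
    [[0,0,0],[2,0.4,5],8.5],
    [[0,0,0],[0,0,0],8.5],
    [[0,0,0],[0,0,0],8.5],
  ],
)

```text
clock: 10.62
position: [0.4873, -0.0895, 0.2334]
ee_rot: [-0.0, 0.996, 0.094, -0.001]
contact_force: [-0.4, -0.2, -0.8]
width: 0.085
gripper_force: 0.0
```

Run:
```python
from h import *
import pickle
c=eyes.get_calibration("wrist");im=eyes.get_image("wrist");pickle.dump((c,im),open("w8.pkl","wb"))
s=manip.get_state();print(s["clock"],s["position"],s["contact_force"])
cv2.imwrite("pics/w8.png",cv2.resize(im[40:235,190:450],None,fx=3,fy=3,interpolation=2)[:,:,::-1])
```

```text
10.675 [ 0.4868647  -0.08938812  0.23267861] [-0.3305269 -0.6036814 -0.6725659]
```

View pics/w8.png

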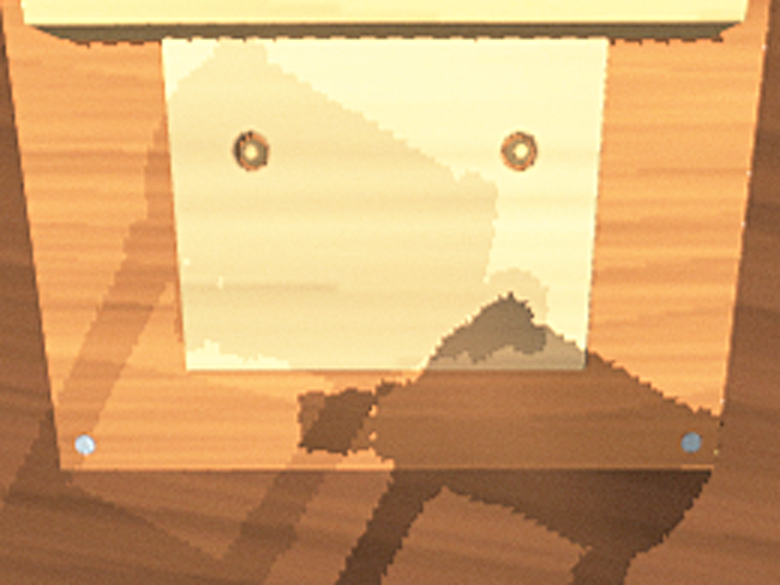

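The panel lies flat and square against the wall. Pins show centred in both holes at crop (251,151) and (519,151), and the robot is clear.

```bash
python3 -c "
from rig import job
print(job.sign_off())"
```

```text
the job is handed in; nothing more can be done
None
```

The panel is seated flat on the jig board beside the wall with both holes over the pins, the gripper is clear and never went near the bystanders, and the job was handed in at about 10.7 s.

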